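# Shoot the balcony-door bolt over its detent bump

### The job

The balcony door's bolt is the one with the red tab. Take it by the tab, lift it over the yellow bump in its rail and slide it all the way home to the brass keeper, so that it lies flat on the rail's floor again, then let go. Leave the bolt with the blue tab where it is parked.

Things in the scene. Friction and masses are not known exactly. Their poses are not given: they have to be found in the camera images.
- bolt_red: Bolt to move, captive in its rail: steel plate 50 x 50 x 8 mm with an upright red tab at its centre (30 mm along x, 14 mm thick in y, top 83 mm above the origin; grip across y) and a 12 mm thick nose to +x (tip at x = 50, axis 17 mm up). 110-225 g. Origin: centre of the plate's underside; x along the rail to the keeper, z up. Starts flat on the rail's floor, at its parking end.
- rail_red: Fixed aluminium rail of the red bolt, 210 x 78 x 44 mm, any heading. Origin on the work surface below the bump; x runs along it to the brass keeper. Floor 8 mm up, 58 wide, from the parking stop at x = -90 to the keeper at +90. Yellow bump: x = -5 to +5, 8 mm high, steep. Lips 40 to 44 mm up leave a 34 mm slot for the tab and let the bolt rise 24 mm at most: lift about 15.
- home_red (a point): Point on the red rail's floor where the red bolt's origin lies when its plate is hard against the keeper: x = +65 mm, 8 mm up in the rail's frame, same axes. Keep fingertips over 44 mm up in the rail frame to clear the lips. The keeper is two brass cheeks, 44 mm high, 22 mm long, with an open 26 mm gap between them for the nose.
- bolt_blue: The other bolt, to be left alone: same shape and size but with a blue tab, parked in a second, equal rail; origin and axes as for the red one.
Things that resemble listed ones, but are neither listed nor needed, are in the scene too. Leave any green or turquoise look-alike of the rail_red alone.

How it is judged:
By the outcome, as a careful person would: the job done as asked, in the order asked, and still so for the second after the job is handed in, with the robot touching nothing.
It also fails if it takes over 32 s, if anything falls off the work surface, if the arm or the gripper's body presses on something with over 40 N, if the wrist force passes 120 N, or if a joint passes its speed limit or range.

### The arm

A 6-joint arm with a two-finger parallel gripper is mounted at the origin on the work surface. World frame = base frame: x ahead of the robot, y to its left, z up, the work surface at z = 0. Lengths are in mm, angles in rad, forces in N, time in s.
With the tool pointing down it reaches from about 425 to 950 mm from the base axis. Payload 3.5 kg.
Tool frame: the origin (TCP) lies at the very end of the fingers, on their centre line; the grasp point (between the pads) lies 19 mm behind it; z points along the fingers, y is the line along which they close (so a half turn about z gives the same grasp; the last joint's range is limited). The gripper opens to 85 mm and grips with 20 to 120 N. Pads are 22 mm wide; open, the fingers measure 114 mm over their backs; the gripper's body (76 mm by 85 mm) begins 54 mm behind the grasp point. The pads swing forward as they close: fully open they stand 13 mm farther back than shut.
Start: joints at [-1.454, 0.286, 1.577, -0, 1.279, -0.15], TCP at [177.986, -651.097, 231.325] pointing down, gripper open.
Joint ranges: [-2.77, 2.77], [-0.9, 2.22], [0.21, 2.48], [-1.53, 4.67], [0.24, 2.81], [-2.84, 2.84]. Speed limits (rad/s): [2.79, 2.79, 3.14, 3.14, 3.14, 3.14].

### API

Orientations are given as [roll, pitch, yaw] about the fixed x, y, z axes, in that order (R = Rz(yaw) Ry(pitch) Rx(roll)).
In Python, from cell import manip gives the robot as it stands.
- The arm moves only by the tool step_arm, never from a script. Its argument "commands" is one flat list of numbers, 5 for each row, row after row: the shift along the tool's x, y, z in mm, then the turn about the tool's z in rad, then the finger opening in mm, from 0 to 85.4. A call has 1 to 12 rows; each row is the pose to reach, as a shift and turn from the pose commanded when the call began, along the tool's axes at that moment; what a row does not reach only later rows make up. A row lasts 1/10 s, in which the tool goes at most 50 mm and 8.59 degrees, less where a joint would pass 70% of its speed; a pose out of reach is approached as far as the arm can. A call with a gripper value outside its range is refused whole. The fingers move at their own pace and stop on an object; "force" is the grip in N (left out, the last holds). Time passes only in rows, so rows that repeat a pose let the fingers close. It gives the time, the measured TCP pose, the force, the opening and the grip force at its end, in the units of the state.
- manip.get_obs(): the state, without advancing time (a new reading comes with each control period).
- manip.capture(name): name is "side" or "top" or "wrist"; returns a dict with "frame" (384x512x3 uint8, red, green, blue), "fx", "fy", "cx", "cy" (pixels), "rvec" (rotation vector, rad) and "tvec" (3), from world to camera coordinates, as OpenCV has them; the wrist camera has in their place "mount" (4x4, takes a point from camera to tool coordinates, whose origin is the TCP and whose axes are the flange's). Camera axes: x right, y down, z forward; pixel columns grow to the right and rows downward; lengths in mm; the calibration is good to about 2 mm. A picture is of the moment at which its call begins: read the wrist's pose just before it. There is no depth.
- manip.job_done(): hands the job in; it is judged then, once.
The state is a dict: "time_s": time; "joint_pos": joint angles; "joint_velocities": joint speeds; "joint_efforts": joint torques, N m; "tool_pos": TCP position; "orientation": TCP orientation; "ft_force": force on the tool from outside, world axes, zero at the start; "wrist_torque": the same for the moment, N m; "grip_width": finger opening in mm; "finger_force": force on a finger pad.
Only numpy, scipy, OpenCV 4.12 (cv2) and the standard library are available. Lean on these libraries where they do the work, as an engineer would, in place of code of your own. Each camera call takes 0.05 s, during which the arm holds its last target. There are 200 camera calls.

## Working session

There is one attempt and no reset: what is moved stays moved. The work goes in short steps, Python scripts to look and compute and a tool call to move; the robot and the scene stay as the last step left them, time stands still between calls to the robot, and variables do not carry over. Pictures are saved under pics/ and viewed, at most 10 in all, crops included, and the job is handed in when it is done.

Besides the shell and the picture viewer there is one more tool, called as name(argument=value, ...), one argument or row to a line, values as JSON. step_arm: Moves the arm, as the interface text tells. Its arguments: {"type":"object","properties":{"commands":{"type":"array","items":{"type":"number"}},"force":{"type":"number"}},"required":["commands"]}

```bash
ls; mkdir -p pics; python3 - <<'E'
from cell import manip
import cv2,numpy as np,pickle
a=manip.capture("top");b=manip.capture("side")
pickle.dump((a,b),open("cap0.pkl","wb"))
im=np.hstack([a["frame"],b["frame"]])[:,:,::-1]
cv2.imwrite("pics/top.png",a["frame"][:,:,::-1]);cv2.imwrite("pics/side.png",b["frame"][:,:,::-1])
o=manip.get_obs();print(o["time_s"],o["tool_pos"],o["orientation"],o["grip_width"])
for c in(a,b):
  R=cv2.Rodrigues(np.array(c["rvec"]))[0];print(-R.T@np.array(c["tvec"]).ravel(),R.round(2).tolist())
E
```

```text
pics
0.1 [ 177.92266119 -650.51577037  230.04603989] [-3.13945684e+00 -3.07413461e-04  2.66864511e-01] 85.3960103334244
[ 3.67615832e+02 -8.64243471e-01  8.95623886e+02] [[0.01, -1.0, -0.03], [-0.99, -0.01, -0.11], [0.11, 0.03, -0.99]]
[ 145.91698686 -460.05659483  556.34854868] [[0.86, -0.51, -0.01], [-0.36, -0.59, -0.72], [0.36, 0.62, -0.69]]
```

View pics/top.png

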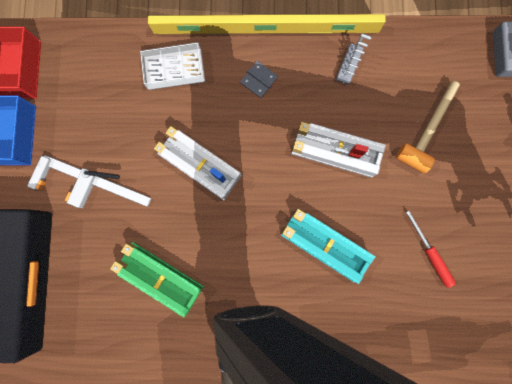

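View pics/side.png

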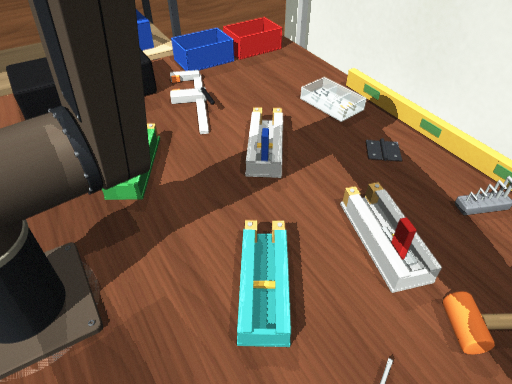

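In the top view, the red tab is at (358,151) in the grey rail at (340,150), with its brass keeper at the left end, about (300,140). The other candidates are the blue-tab bolt at (217,174) in the grey rail at (198,163), plus empty turquoise (328,245) and green (158,280) look-alikes. Only the first one fits, so I'll confirm it in a crop.

```bash
cat > h.py <<'E'
import cv2,numpy as np
def ray(c,uv,z):
    R=cv2.Rodrigues(np.array(c["rvec"],float))[0];t=np.array(c["tvec"],float).ravel();o=-R.T@t
    uv=np.atleast_2d(uv).astype(float)
    d=np.c_[(uv[:,0]-c["cx"])/c["fx"],(uv[:,1]-c["cy"])/c["fy"],np.ones(len(uv))]@R
    return (o+d*((z-o[2])/d[:,2])[:,None])[:,:2]
def blobs(m,amin=8):
    n,l,s,ce=cv2.connectedComponentsWithStats(m.astype(np.uint8));return [(l==i,s[i],ce[i]) for i in range(1,n) if s[i][4]>=amin]
E
python3 - <<'E'
from h import *
import pickle
a,b=pickle.load(open("cap0.pkl","rb"))
for nm,c,(x0,y0,x1,y1) in(("top",a,(285,115,395,185)),("side",b,(335,175,445,295))):
  f=c["frame"];h=cv2.cvtColor(f,cv2.COLOR_RGB2HSV);H,S,V=h[...,0],h[...,1],h[...,2]
  roi=np.zeros(H.shape,bool);roi[y0:y1,x0:x1]=1
  red=((H<6)|(H>172))&(S>170)&(V>60)&roi
  br=(H>12)&(H<30)&(S>100)&(V>130)&roi
  for k,m in(("red",red),("brass",br)):
    for mm,s,ce in blobs(m):
      p=np.argwhere(mm)[:,::-1].astype(np.float32);r=cv2.minAreaRect(p)
      print(nm,k,s,ce.round(1),cv2.boxPoints(r).round(1).tolist(), "V",np.percentile(V[mm],[5,50,95]))
cv2.imwrite("pics/crop.png",np.hstack([cv2.resize(a["frame"][110:190,280:400],(480,320),interpolation=2)[:,:,::-1],cv2.resize(b["frame"][175:295,335:445],(293,320),interpolation=2)[:,:,::-1]]))
E
```

```text
top red [349 145  18  13 142] [357.7 151. ] [[348.0, 153.0], [359.5, 141.5], [367.0, 149.0], [355.5, 160.5]] V [ 89. 149. 204.]
top brass [299 122  10  10  62] [303.6 126.8] [[298.6000061035156, 129.60000610351562], [300.70001220703125, 121.19999694824219], [308.8999938964844, 123.19999694824219], [306.79998779296875, 131.6999969482422]] V [148.55 190.   196.  ]
top brass [293 141  10  12  64] [297.  146.8] [[292.1000061035156, 150.5], [294.6000061035156, 140.60000610351562], [302.6000061035156, 142.60000610351562], [300.1000061035156, 152.5]] V [151.6 231.  250. ]
top brass [339 141   5   7  24] [340.8 144.1] [[337.8999938964844, 146.3000030517578], [339.70001220703125, 140.89999389648438], [343.29998779296875, 142.10000610351562], [341.5, 147.5]] V [154.3 195.  236.1]
side red [392 217  25  42 593] [403.3 236.2] [[385.70001220703125, 250.8000030517578], [401.5, 215.0], [419.20001220703125, 222.8000030517578], [403.3999938964844, 258.6000061035156]] V [ 74. 131. 203.]
side brass [369 182  14  10  69] [375.2 186.5] [[368.70001220703125, 183.89999389648438], [379.8999938964844, 180.6999969482422], [382.20001220703125, 188.6999969482422], [371.0, 191.89999389648438]] V [142.  178.  187.6]
side brass [342 186  19  20 138] [348.9 193.1] [[336.6000061035156, 194.1999969482422], [351.5, 181.39999389648438], [360.79998779296875, 192.3000030517578], [345.8999938964844, 205.10000610351562]] V [150.1 176.  251. ]
side brass [365 196   6   8   9] [367.3 199.6] [[364.5, 196.3000030517578], [365.20001220703125, 195.8000030517578], [370.0, 203.0], [369.29998779296875, 203.5]] V [170. 175. 196.]
```

View pics/crop.png

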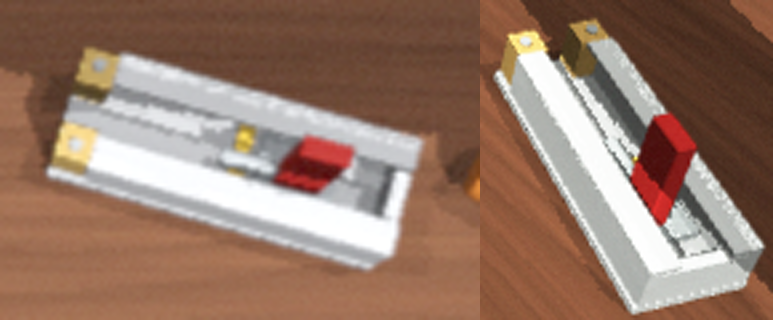

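The crop confirms it: red tab upright in the aluminium rail, brass cheek tops at the left end (top view (304.5,126) and (298.7,146), side view (352.6,190.7) and (377,186)), and a yellow bump between tab and keeper.

```bash
python3 - <<'E'
from h import *
import pickle
from cell import manip
a,b=pickle.load(open("cap0.pkl","rb"))
kt=ray(a,[[304.4,126],[298.6,146]],44);ks=ray(b,[[376.7,186],[352.4,190.5]],44)
print("keeper top",kt,"side",ks,"gap",np.linalg.norm(kt[0]-kt[1]),np.linalg.norm(ks[0]-ks[1]))
# bright red top face
for c,r in((a,(345,142,370,164)),(b,(388,212,420,262))):
  h=cv2.cvtColor(c["frame"],cv2.COLOR_RGB2HSV);H,S,V=h[...,0],h[...,1],h[...,2]
  m=np.zeros(H.shape,bool);m[r[1]:r[3],r[0]:r[2]]=1;m&=((H<6)|(H>172))&(S>150)
  print(np.where(m,V,0)[r[1]:r[3]:1,r[0]:r[2]])if c is a else 0
  mm=m&(V>175);p=np.argwhere(mm)[:,::-1]
  print(len(p),p.mean(0),ray(c,p.mean(0),91),p.min(0),p.max(0))
# parking end wall top outer corners z=44 (top crop)
print("end corners",ray(a,[[280+420/4,110+138/4],[280+385/4,110+258/4]],44))
s=lambda x,y:[335+(x-480)/2.664,175+y/2.667]
print("side end corners",ray(b,[s(762,250),s(652,268)],44))
E
```

```text
keeper top [[632.60397605 -97.72227083]
 [582.53216322 -83.41340983]] side [[632.40552783 -99.4391111 ]
 [583.88041355 -85.11093815]] gap 52.076193633506925 50.59627709933514
[[  0   0   0   0   0   0   0   0   0   0   0   0   0   0   0   0   0   0
    0   0   0   0   0   0   0]
 [  0   0   0   0   0   0   0   0   0   0   0   0   0   0   0   0   0   0
    0   0   0   0   0   0   0]
 [  0   0   0   0   0   0   0   0   0   0   0   0   0   0   0   0   0   0
    0   0   0   0   0   0   0]
 [  0   0   0   0   0   0   0   0   0   0   0 187 200 201 199 202   0   0
    0   0   0   0   0   0   0]
 [  0   0   0   0   0   0   0   0   0   0 144 191 202 203 203 204 201 204
  201   0   0   0   0   0   0]
 [  0   0   0   0   0   0   0   0   0 115 167 195 201 202 202 204 203 203
  202 204 203 201   0   0   0]
 [  0   0   0   0   0   0   0   0 105 114 174 195 200 202 203 204 204 203
  204 203 204 201 199   0   0]
 [  0   0   0   0   0   0   0 104 101 100 118 133 154 176 189 198 203 204
  204 205 204 203   0   0   0]
 [  0   0   0   0   0   0 103 102  97  94  91  97 102 110 124 143 168 182
  192 200 2
[... 995 characters left out ...]
  0   0   0   0   0   0   0   0   0   0   0
    0   0   0   0   0   0   0]
 [  0   0   0   0   0   0   0   0   0   0   0   0   0   0   0   0   0   0
    0   0   0   0   0   0   0]
 [  0   0   0   0   0   0   0   0   0   0   0   0   0   0   0   0   0   0
    0   0   0   0   0   0   0]
 [  0   0   0   0   0   0   0   0   0   0   0   0   0   0   0   0   0   0
    0   0   0   0   0   0   0]]
50 [361.06 147.54] [[ 567.58350369 -221.17247324]] [356 145] [367 150]
226 [402.81415929 238.21681416] [[ 538.67733374 -241.23979297]] [392 218] [415 258]
end corners [[ 586.98289327 -291.59797346]
 [ 513.41166792 -268.65601419]]
side end corners [[ 583.22323298 -294.56751984]
 [ 518.26592008 -270.4738976 ]]
```

step_arm(
  commands=[489, -311, 0, -1.016, 85, 489, -311, 0, -1.016, 85, 489, -311, 0, -1.016, 85, 489, -311, 0, -1.016, 85, 489, -311, 0, -1.016, 85, 489, -311, 0, -1.016, 85, 489, -311, 0, -1.016, 85, 489, -311, 0, -1.016, 85, 489, -311, 0, -1.016, 85, 489, -311, 0, -1.016, 85, 489, -311, 0, -1.016, 85, 489, -311, 0, -1.016, 85],
)

```text
time_s: 1.3
tool_pos: [569.2, -219.0, 230.8]
orientation: [-3.141, -0.001, 1.285]
ft_force: [0.8, -0.2, 0.0]
grip_width: 85.1
finger_force: 0.0
```

step_arm(
  commands=[0, 0, 0, 0, 85, 0, 0, 0, 0, 85, 0, 0, 0, 0, 85],
)

```text
time_s: 1.6
tool_pos: [566.9, -223.0, 230.9]
orientation: [-3.141, 0.0, 1.282]
ft_force: [0.3, -0.4, 0.4]
grip_width: 85.1
finger_force: 0.0
```

```bash
python3 - <<'E'
from cell import manip
import cv2,numpy as np,pickle
o=manip.get_obs();w=manip.capture("wrist")
pickle.dump((o,w),open("w1.pkl","wb"));cv2.imwrite("pics/w1.png",w["frame"][:,:,::-1])
print(o["time_s"],o["tool_pos"],o["orientation"],o["joint_pos"]);print(np.array(w["mount"]).round(3),w["fx"])
E
```

```text
1.6 [ 566.90008228 -222.9712519   230.93302546] [-3.14069079e+00  2.45233772e-04  1.28173897e+00] [-5.40941038e-01  1.44045810e-01  1.74458264e+00 -4.86508846e-04
  1.25377653e+00 -2.51731724e-01]
[[-1.00000e-03 -9.54000e-01 -2.99000e-01  7.48660e+01]
 [ 1.00000e+00 -1.00000e-03 -1.00000e-03 -4.43000e-01]
 [ 1.00000e-03 -2.99000e-01  9.54000e-01 -1.41202e+02]
 [ 0.00000e+00  0.00000e+00  0.00000e+00  1.00000e+00]] 297.33987501301743
```

View pics/w1.png

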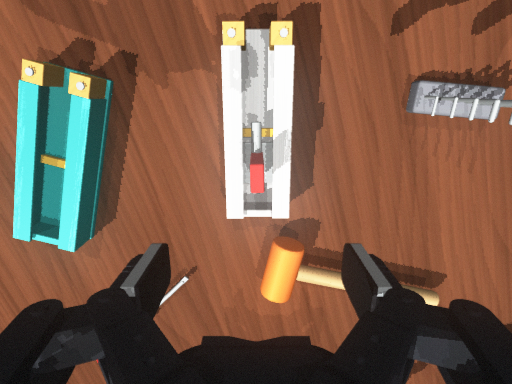

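The wrist view shows the rail upright near column 257, the cheek screws at (232,32) and (282,32), the bump at row 132, the tab around (257,172) and the parking end at row 217.

```bash
cat >> h.py <<'E'
from scipy.spatial.transform import Rotation as Ro
def wc(o,w):
    T=np.eye(4);T[:3,:3]=Ro.from_euler("xyz",o["orientation"]).as_matrix();T[:3,3]=o["tool_pos"]
    C=np.linalg.inv(T@np.array(w["mount"]))
    return dict(w,rvec=cv2.Rodrigues(C[:3,:3])[0],tvec=C[:3,3])
def toolxy(o,p):
    R=Ro.from_euler("xyz",o["orientation"]).as_matrix()
    d=np.c_[np.atleast_2d(p),np.full(len(np.atleast_2d(p)),o["tool_pos"][2])]-o["tool_pos"];return (d@R)[:,:2]
E
python3 - <<'E'
from h import *
import pickle
o,w=pickle.load(open("w1.pkl","rb"));c=wc(o,w)
f=w["frame"];h=cv2.cvtColor(f,cv2.COLOR_RGB2HSV);H,S,V=[h[...,i].astype(int) for i in range(3)]
roi=np.zeros(H.shape,bool);roi[10:225,210:305]=1
red=((H<6)|(H>172))&(S>150)&roi&(np.indices(H.shape)[0]<210)&(np.indices(H.shape)[0]>145)
p=np.argwhere(red)
for r in range(p[:,0].min(),p[:,0].max()+1):
  q=p[p[:,0]==r][:,1]; print(r,q.min(),q.max(),V[r,q].mean().round(),end=" | ")
print()
def show(n,uv,z):
  P=ray(c,uv,z);print(n,P.round(1).tolist(),"tool",toolxy(o,P).round(1).tolist())
for mm,s,ce in blobs((H>12)&(H<32)&(S>100)&(V>120)&roi,15): print("brass",s,ce.round(1)); show("  z44",ce,44);show("  z16",ce,16)
wh=(S<40)&(V>200)&roi
for r in (60,80,100,180,200,210):
  q=np.where(wh[r])[0];print(r,q.min(),q.max());show("  edges",[[q.min()-.5,r],[q.max()+.5,r]],44)
show("end",[[256,217.5]],44)
E
```

```text
164 253 261 204.0 | 165 251 262 246.0 | 166 251 263 246.0 | 167 251 263 246.0 | 168 251 263 243.0 | 169 251 263 249.0 | 170 251 263 249.0 | 171 251 263 248.0 | 172 251 263 249.0 | 173 251 263 249.0 | 174 251 263 250.0 | 175 251 263 249.0 | 176 251 263 250.0 | 177 251 263 247.0 | 178 251 263 249.0 | 179 251 263 248.0 | 180 251 263 248.0 | 181 253 263 247.0 | 182 251 263 248.0 | 183 251 263 248.0 | 184 251 263 244.0 | 185 251 263 249.0 | 186 251 263 249.0 | 187 252 263 250.0 | 188 252 263 251.0 | 189 252 263 251.0 | 190 263 263 239.0 | 191 253 257 254.0 | 192 259 259 248.0 | 
brass [222  20  23  26 464] [233.7  32.5]
  z44 [[584.1, -86.0]] tool [[136.2, -22.5]]
  z16 [[583.8, -80.5]] tool [[141.4, -24.4]]
brass [269  20  24  30 501] [280.   32.6]
  z44 [[628.1, -99.2]] tool [[136.0, 23.3]]
  z16 [[631.5, -94.8]] tool [[141.3, 25.4]]
brass [243 128   8   9  71] [246.5 132.1]
  z44 [[567.6, -182.8]] tool [[38.7, -10.8]]
  z16 [[565.9, -185.5]] tool [[35.6, -11.7]]
brass [262 128  11   9  99] [267. 132.]
  z44 [[589.0, -189.1]] tool [[38.7, 11.5]]
  z16 [[589.1, -192.4]] tool [[35.6, 12.5]]
60 221 293
  edges [[563.5, -106.1], [634.7, -127.3]] tool [[111.1, -36.5], [111.0, 37.7]]
80 222 292
  edges [[558.4, -124.5], [628.9, -145.5]] tool [[92.0, -36.2], [91.9, 37.4]]
100 223 292
  edges [[553.1, -143.6], [623.9, -164.8]] tool [[72.1, -35.8], [72.1, 38.1]]
180 226 289
  edges [[528.6, -227.7], [598.7, -248.6]] tool [[-15.5, -35.4], [-15.5, 37.8]]
200 226 289
  edges [[520.9, -250.7], [592.6, -272.0]] tool [[-39.7, -36.2], [-39.7, 38.6]]
210 227 288
  edges [[518.1, -262.9], [588.3, -283.8]] tool [[-52.2, -35.4], [-52.2, 37.8]]
end [[548.8, -282.0]] tool [[-61.7, -0.5]]
```

```bash
python3 - <<'E'
from h import *
import pickle
o,w=pickle.load(open("w1.pkl","rb"));c=wc(o,w)
P=ray(c,[[257,164.3],[257.2,177.3],[257.4,190.5],[250.5,177],[263.5,177]],91);print(P.round(1),toolxy(o,P).round(1))
E
```

```text
[[ 571.1 -210.5]
 [ 567.6 -223. ]
 [ 564.  -236. ]
 [ 561.4 -220.8]
 [ 573.6 -224.4]] [[ 13.2   0.5]
 [  0.2   0.7]
 [-13.3   0.9]
 [  0.5  -5.8]
 [  0.5   6.9]]
```

step_arm(
  commands=[0, 0.7, 45, 0, 50, 0, 0.7, 90, 0, 50, 0, 0.7, 125, 0, 50, 0, 0.7, 150, 0, 50, 0, 0.7, 165, 0, 50, 0, 0.7, 177, 0, 50, 0, 0.7, 177, 0, 50, 0, 0.7, 177, 0, 50],
)

```text
time_s: 2.45
tool_pos: [569.1, -223.1, 55.5]
orientation: [3.14, 0.001, 1.282]
ft_force: [0.9, 0.1, 0.7]
grip_width: 50.3
finger_force: 0.0
```

step_arm(
  commands=[0, 0, 0, 0, 20, 0, 0, 0, 0, 10, 0, 0, 0, 0, 5, 0, 0, 0, 0, 5, 0, 0, 0, 0, 5, 0, 0, 0, 0, 5, 0, 0, 0, 0, 5, 0, 0, 0, 0, 5],
  force=50,
)

```text
time_s: 3.25
tool_pos: [569.0, -222.7, 55.5]
orientation: [3.14, 0.0, 1.283]
ft_force: [-1.1, 0.8, 4.5]
grip_width: 13.8
finger_force: 51.7
```

Gripped at 13.8 mm, which matches the tab thickness. Now lifting 15 mm.

step_arm(
  commands=[0, 0, -4, 0, 5, 0, 0, -8, 0, 5, 0, 0, -12, 0, 5, 0, 0, -15, 0, 5, 0, 0, -15, 0, 5, 0, 0, -15, 0, 5],
)

```text
time_s: 3.85
tool_pos: [568.3, -222.4, 69.3]
orientation: [3.142, -0.0, 1.283]
ft_force: [-0.4, 0.9, -1.3]
grip_width: 13.4
finger_force: 50.9
```

```bash
python3 - <<'E'
from cell import manip
import cv2,numpy as np
o=manip.get_obs();print(o["tool_pos"],o["ft_force"],o["wrist_torque"],o["grip_width"])
s=manip.capture("side")["frame"];w=manip.capture("wrist")["frame"]
cv2.imwrite("pics/l.png",np.hstack([cv2.resize(s[175:295,325:445],(400,400)),cv2.resize(w[0:300,110:410],(400,400))])[:,:,::-1])
E
```

```text
[ 568.33703923 -222.37629115   69.32382873] [-0.43841917  0.88222732 -1.28160977] [-0.02883343  0.00291811  0.02152268] 13.37805121166936
```

View pics/l.png

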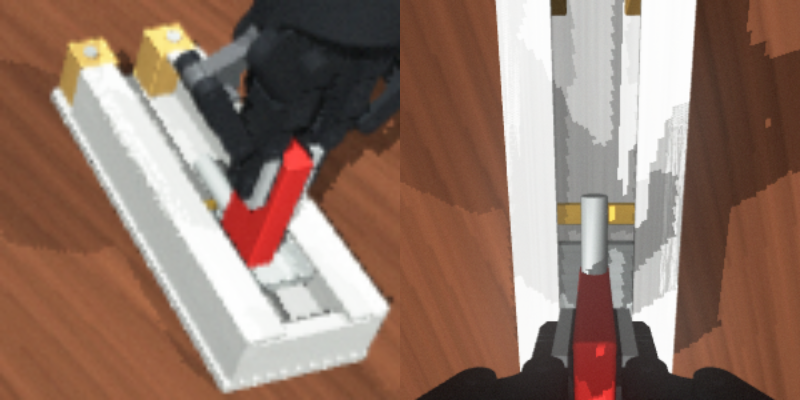

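The view shows the bolt gripped and raised (ft z −1.3 N), with the nose over the bump. Now sliding past it, then lowering.

step_arm(
  commands=[10, 0, 0, 0, 5, 20, 0, 0, 0, 5, 30, 0, 0, 0, 5, 40, 0, 0, 0, 5, 50, 0, 0, 0, 5, 60, 0, 0, 0, 5, 70, 0, 0, 0, 5, 78, 0, 0, 0, 5, 82, 0, 0, 0, 5, 82, 0, 0, 0, 5, 82, 0, 0, 0, 5],
)

```text
time_s: 5.05
tool_pos: [591.7, -143.9, 69.3]
orientation: [3.142, 0.0, 1.283]
ft_force: [1.3, -0.2, -1.2]
grip_width: 13.6
finger_force: 50.9
```

step_arm(
  commands=[0, 0, 4, 0, 5, 0, 0, 8, 0, 5, 0, 0, 11, 0, 5, 0, 0, 12, 0, 5, 0, 0, 13, 0, 5, 0, 0, 13, 0, 5, 0, 0, 13, 0, 5],
)

```text
time_s: 5.75
tool_pos: [591.8, -143.8, 56.4]
orientation: [3.141, 0.0, 1.283]
ft_force: [-0.4, 0.5, -1.6]
grip_width: 13.2
finger_force: 50.9
```

step_arm(
  commands=[0, 0, 0.7, 0, 5, 4, 0, 0.7, 0, 5, 8, 0, 0.7, 0, 5, 11, 0, 0.7, 0, 5, 14, 0, 0.7, 0, 5, 14, 0, 0.7, 0, 5],
)

```text
time_s: 6.35
tool_pos: [595.7, -129.8, 55.6]
orientation: [-3.142, -0.0, 1.283]
ft_force: [-0.1, 0.4, -1.0]
grip_width: 13.3
finger_force: 50.9
```

step_arm(
  commands=[1, 0, 0, 0, 5, 2, 0, 0, 0, 5, 3, 0, 0, 0, 5, 3, 0, 0, 0, 5],
)

```text
time_s: 6.75
tool_pos: [596.5, -127.4, 55.6]
orientation: [-3.142, 0.0, 1.283]
ft_force: [0.1, -0.7, -0.4]
grip_width: 13.9
finger_force: 50.9
```

step_arm(
  commands=[0.7, 0, 0, 0, 5, 1.5, 0, 0, 0, 5, 1.5, 0, 0, 0, 5],
)

```text
time_s: 7.05
tool_pos: [596.9, -125.9, 55.6]
orientation: [-3.141, -0.0, 1.283]
ft_force: [0.0, -0.1, -0.6]
grip_width: 13.0
finger_force: 50.9
```

step_arm(
  commands=[0.7, 0, 0, 0, 5, 1.5, 0, 0, 0, 5, 1.5, 0, 0, 0, 5],
)

```text
time_s: 7.35
tool_pos: [597.3, -124.9, 55.7]
orientation: [3.142, 0.001, 1.283]
ft_force: [-0.9, -1.0, -0.7]
grip_width: 13.3
finger_force: 50.9
```

step_arm(
  commands=[0.7, 0, 0, 0, 5, 1.5, 0, 0, 0, 5, 1.5, 0, 0, 0, 5],
)

```text
time_s: 7.65
tool_pos: [597.4, -124.6, 55.8]
orientation: [-3.141, 0.003, 1.284]
ft_force: [-2.6, -5.3, 0.5]
grip_width: 12.9
finger_force: 51.0
```

step_arm(
  commands=[0.5, 0, 0, 0, 5, 1, 0, 0, 0, 5, 1, 0, 0, 0, 5],
)

```text
time_s: 7.95
tool_pos: [597.5, -124.4, 55.9]
orientation: [-3.141, 0.005, 1.284]
ft_force: [-3.3, -7.6, -0.3]
grip_width: 13.5
finger_force: 51.1
```

Contact with the keeper: 8 N along the rail after about 102 mm. Lowering until it seats.

step_arm(
  commands=[-1, 0, 0.4, 0, 5, -1, 0, 0.8, 0, 5, -1, 0, 0.8, 0, 5],
)

```text
time_s: 8.25
tool_pos: [597.4, -124.7, 55.7]
orientation: [-3.141, 0.003, 1.284]
ft_force: [-3.9, -5.4, 1.8]
grip_width: 13.7
finger_force: 51.5
```

step_arm(
  commands=[0, 0, 0.5, 0, 5, 0, 0, 0.8, 0, 5, 0, 0, 0.8, 0, 5],
)

```text
time_s: 8.55
tool_pos: [597.5, -124.7, 55.7]
orientation: [-3.141, 0.003, 1.284]
ft_force: [-5.5, -4.6, 6.9]
grip_width: 14.0
finger_force: 52.0
```

On the floor: 7 N upward. Releasing and retreating.

step_arm(
  commands=[0, 0, 0, 0, 20, 0, 0, 0, 0, 30, 0, 0, 0, 0, 40, 0, 0, 0, 0, 40, 0, 0, 0, 0, 40, 0, 0, 0, 0, 40],
)

```text
time_s: 9.15
tool_pos: [597.8, -123.0, 53.9]
orientation: [-3.141, -0.0, 1.283]
ft_force: [-0.3, 0.5, 0.9]
grip_width: 39.9
finger_force: 0.0
```

step_arm(
  commands=[0, 0, -20, 0, 40, 0, 0, -50, 0, 40, -10, 0, -90, 0, 40, -30, 0, -130, 0, 60, -60, 0, -175, 0, 85, -60, 0, -175, 0, 85, -60, 0, -175, 0, 85, -60, 0, -175, 0, 85],
)

```text
time_s: 9.95
tool_pos: [580.0, -180.0, 227.4]
orientation: [-3.139, -0.001, 1.283]
ft_force: [0.5, 0.4, 0.1]
grip_width: 85.0
finger_force: 0.0
```

```bash
python3 - <<'E'
from cell import manip
import cv2,numpy as np,pickle
from h import *
o=manip.get_obs();w=manip.capture("wrist");s=manip.capture("side")["frame"];pickle.dump((o,w),open("w2.pkl","wb"))
print(o["time_s"],o["tool_pos"],o["orientation"])
cv2.imwrite("pics/e.png",np.hstack([cv2.resize(s[160:300,325:445],(342,400)),cv2.resize(w["frame"][20:240,180:340],(291,400))])[:,:,::-1])
f=w["frame"];h=cv2.cvtColor(f,cv2.COLOR_RGB2HSV);H,S,V=[h[...,i].astype(int) for i in range(3)]
c=wc(o,w)
for mm,st,ce in blobs((((H<6)|(H>172))&(S>150)),60): print(st,ce,ray(c,ce,91))
E
```

```text
9.95 [ 580.02835064 -180.00502687  227.39401272] [-3.13902849e+00 -7.98905895e-04  1.28279078e+00]
[250 103  15  33 458] [257.25764192 118.62008734] [[ 596.52511346 -126.00589895]]
```

View pics/e.png

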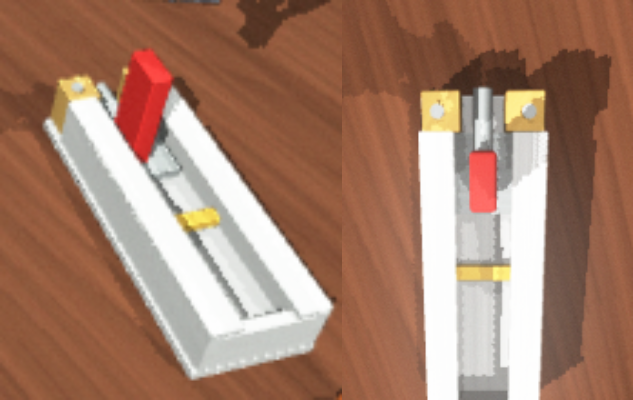

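The bolt is past the bump and flat, with the nose between the cheeks. The tab is at (596.5,−126.0), against (596,−127) expected for home. Nothing is touching it.

```bash
python3 -c "
from cell import manip
print(manip.job_done())"
```

```text
the job is handed in; nothing more can be done
None
```

I lifted the red-tab bolt over the bump, slid it home against the brass keeper, lowered it onto the rail's floor and released it; the blue-tab bolt was not touched, and the job is handed in at about 10 s.

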